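# Square a carton into the corner of the packing guide

## Robot

A 7-joint arm with a two-finger parallel gripper is mounted at the origin on the work surface. World frame = base frame: x ahead of the robot, y to its left, z up, the work surface at z = 0. Lengths are in m, angles in degrees, forces in N, time in s.
With the tool pointing down it reaches from about 0.4 to 0.925 m from the base axis. Payload 5.6 kg.
Tool frame: the origin (TCP) lies midway between the tips of the shut fingers; the grasp point (between the pads) lies r.grip_depth behind it (r.grip_depth is the distance from the TCP to the grasp point, in m); z points along the fingers, y is the line along which they close (so a half turn about z gives the same grasp; the last joint's range is limited). The gripper opens to 85 mm and grips with 20 to 120 N. Pads are 22 mm wide; open, the fingers measure 114 mm over their backs; the gripper's body (76 mm by 85 mm) begins 54 mm behind the grasp point. The pads swing forward as they close: fully open they stand 13 mm farther back than shut.
Start: joints at [-70.073, 26.786, -0.665, 91.828, 0.344, 61.387, -3.226], TCP at [0.248, 0.601, 0.201] pointing down, gripper open.
Joint ranges: [-144.91, 144.91], [-17.63, 115.5], [-89.93, 88.59], [15.96, 139.68], [-74.01, 254.01], [8.47, 105.57], [-167.45, 167.45]. Speed limits (degrees/s): [147.25, 147.25, 180, 180, 180, 180, 180].

## Interface

Orientations are given as [roll, pitch, yaw] about the fixed x, y, z axes, in that order (R = Rz(yaw) Ry(pitch) Rx(roll)).
In Python, from plant import r, grab_frame, close_job gives the robot as it stands.
- The arm moves only by the tool send_rows, never from a script. Its arguments are lists of equal length, an entry for each row: "delta_pos": the shift along the tool's x, y, z normalised to -1 to 1, where 1 is 50 mm, a list of three; "twist": the turn, a rotation vector about the tool's x, y, z normalised to -1 to 1, where 1 is 360 degrees, a list of three; "jaw": the opening, from 0 (shut) to 1 (fully open). In form: {"delta_pos": [[dx, dy, dz], ...], "twist": [[rx, ry, rz], ...], "jaw": [jaw, ...]}. A call has 1 to 12 rows; each row shifts and turns the commanded pose from where the row before left it, along the tool's axes as they then stand; what a row does not reach is not made up. A row lasts 1/8 s, in which the tool goes at most 62.5 mm and 10.7 degrees, less where a joint would pass 70% of its speed; a pose out of reach is approached as far as the arm can. A call with a number of a shift or a turn outside -1 to 1 is refused whole. A call with a gripper value outside its range is refused whole. The fingers move at their own pace and stop on an object; "squeeze" is the grip in N (left out, the last holds). Time passes only in rows, so rows that do not move let the fingers close. It gives the time, the measured TCP pose, the force, the opening and the grip force at its end, in the units of the state.
- r.state(): the state, without advancing time (a new reading comes with each control period).
- grab_frame(name): name is "scene" or "top" or "wrist"; returns a dict with "img" (420x560x3 uint8, red, green, blue), "K" (3x3 intrinsics, pixels), "rvec" (rotation vector, rad) and "tvec" (3), from world to camera coordinates, as OpenCV has them. Camera axes: x right, y down, z forward; pixel columns grow to the right and rows downward; lengths in m; the calibration is good to about 2 mm. A picture is of the moment at which its call begins. There is no depth.
- close_job(): hands the job in; it is judged then, once.
The state is a dict: "time": time; "joint_pos": joint angles; "qd": joint speeds; "effort": joint torques, N m; "tcp_pos": TCP position; "tool_rot": TCP orientation; "wrist_force": force on the tool from outside, world axes, zero at the start; "moment": the same for the moment, N m; "grip_width": finger opening in m; "grip_force": force on a finger pad.
Only numpy, scipy, OpenCV 4.12 (cv2) and the standard library are available. Lean on these libraries where they do the work, as an engineer would, in place of code of your own. Each camera call takes 0.05 s, during which the arm holds its last target. There are 200 camera calls.

## Task

Push the long, flat cardboard carton along the table into the inside corner of the low metal L-shaped guide, so that one long side sits flat against the guide's long rail and one end sits flat against its short rail, with no visible gap at either, ready for labelling. Only push it with the fingers: it stays flat on the table and is never lifted or tipped. Leave the small cube-shaped carton, the bottles, the jar, the tape roll and the medicine box where they stand, and finish with the carton at rest and the fingers clear of it.

Things in the scene. Friction and masses are not known exactly. Their poses are not given: they have to be found in the camera images.
- carton: Loose closed kraft carton, the one to push: 90 mm along its x, 140 mm along its y, 60 mm tall, 0.25 to 0.5 kg. Origin at the centre of its underside. Too wide to pinch across its sides. It starts flat on the table on the robot's side of the long rail, its long (y) axis within 0.3 rad of the rail's direction and its -x side facing the robot.
- guide: Fixed aluminium L-guide. Origin: inside corner of the rails, at table level. Long rail: along its -y for 470 mm, inner face at x = 0. Short rail: along its -x (towards the robot) for 130 mm, inner face at y = 0. Rails 12 mm thick, 30 mm tall, with a 4 mm foot 30 mm wide outside. Yaw within 0.15 rad. The squared carton has its centre at x = -45, y = -70 mm, axes parallel to the guide's.
- small_carton: Bystander: loose kraft carton, a 65 mm cube, on the robot's side of the long rail with a lane of at least 120 mm free between it and the rail. Origin at the centre of its underside. It and the big carton swap places between starts: one is near the short rail's end, the other about 200 mm further along -y.
- bottle_a: Bystander: loose white pill bottle, 44 mm diameter, 75 mm tall, beyond the short rail. Origin at the centre of its underside.
- bottle_b: Bystander: loose white pill bottle, 44 mm diameter, 75 mm tall, beyond the long rail. Origin at the centre of its underside.
- bottle_c: Bystander: loose white pill bottle, 44 mm diameter, 75 mm tall, standing near the free end of the long rail, on the robot's side. Origin at the centre of its underside.
- jar: Bystander: loose amber jar with white cap, 60 mm diameter, 50 mm tall, beyond the long rail. Origin at the centre of its underside.
- tape_roll: Bystander: loose ring-shaped roll of translucent grey tape lying flat, 96 mm diameter, 48 mm tall, off the free end of the short rail, outside the corner. Origin at the centre of its underside.
- medicine_box: Bystander: loose flat white box with a blue band, 50 x 110 x 35 mm, beyond the short rail. Origin at the centre of its underside.
There are look-alikes about, which are no part of the job. What is shaped like the carton but pink is not meant.

How it is judged (in metres and radians):
At the end, for the whole second after the job is handed in: The carton lies flat on the table in the guide's inside corner, at rest: within 5 mm of touching the long rail and within 5 mm of touching the short rail, squared to them within 0.04 rad, long side along the long rail (x of carton in the frame of guide between -0.05 and -0.04 m and y of carton in the frame of guide between -0.075 and -0.065 m and angle between the x axis of carton and the x axis of guide, either way round below 0.04 rad and angle between carton's own z axis and vertical below 0.05 rad and height (world z) of carton below 0.004 m and linear speed of carton below 0.01 m/s).
It fails at once if the carton is lifted (the centre of its underside more than 12 mm above the table) (height (world z) of carton above 0.012 m).
It fails at once if the carton is tipped by more than 0.2 rad (angle between carton's own z axis and vertical above 0.2 rad).
It fails at once if a bystander is moved by more than 20 mm or tipped by more than 0.3 rad (distance of any of small_carton, bottle_a, bottle_b, bottle_c, jar, tape_roll, medicine_box from where it was at the start of the episode above 0.02 m or angle between any of small_carton, bottle_a, bottle_b, bottle_c, jar, tape_roll, medicine_box's own z axis and vertical above 0.3 rad).
It also fails if it takes over 54 s, if anything falls off the work surface, if the arm or the gripper's body presses on something with over 40 N, if the wrist force passes 120 N, or if a joint passes its speed limit or range.

## Working session

There is one attempt and no reset: what is moved stays moved. The work goes in short steps, Python scripts to look and compute and a tool call to move; the robot and the scene stay as the last step left them, time stands still between calls to the robot, and variables do not carry over. Pictures are saved under pics/ and viewed, at most 10 in all, crops included, and the job is handed in when it is done.

Besides the shell and the picture viewer there is one more tool, called after "Request:" as name(argument=value, ...) on one line, values as JSON. send_rows: Moves the arm, as the interface text tells. Its arguments: {"type":"object","properties":{"delta_pos":{"type":"array"},"twist":{"type":"array"},"jaw":{"type":"array"},"squeeze":{"type":"number"}},"required":["delta_pos","twist","jaw"]}

```bash
mkdir -p pics
python3 - <<'E'
from plant import r, grab_frame
import cv2, numpy as np
for n in ("scene","top"):
    f=grab_frame(n); cv2.imwrite(f"pics/{n}0.png",f["img"][:,:,::-1]); np.savez(f"{n}0.npz",**f)
    R=cv2.Rodrigues(np.array(f["rvec"]))[0]; print(n,-R.T@np.array(f["tvec"]).ravel())
s=r.state(); print(s["time"],s["tcp_pos"],s["tool_rot"],s["wrist_force"],r.grip_depth)
E
```

```text
scene [1.15399713 0.14459444 0.90912098]
top [0.46987357 0.00624677 1.1467229 ]
0.1 [0.2474749  0.6004649  0.20025165] [-1.79911280e+02  7.42230994e-03  1.57606029e+02] [-0.64760905 -0.52811322  0.42954189] 0.0187
```

View pics/top0.png

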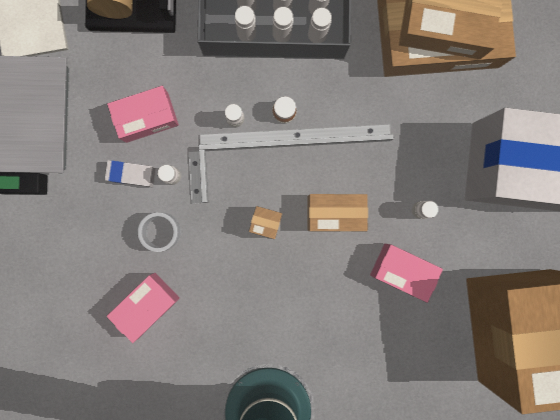

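View pics/scene0.png

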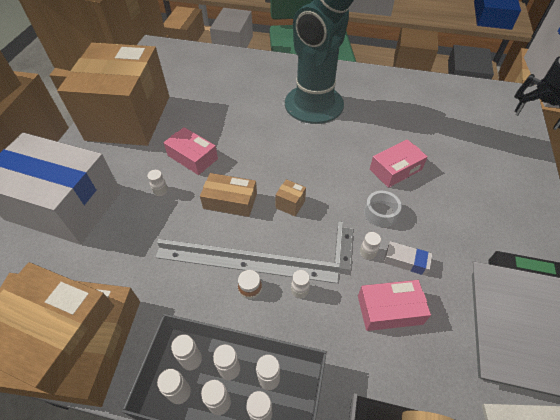

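The top view shows the L-guide with its corner near (205,147) and its long rail running to (392,135). The carton is at (338,213), the small cube at (265,222), and bottle_c at (428,210).

```bash
cat > h.py <<'E'
import numpy as np, cv2
def cast(f,px,z):
    K=np.array(f["K"]);R=cv2.Rodrigues(np.array(f["rvec"]))[0];t=np.array(f["tvec"]).ravel()
    p=np.atleast_2d(np.array(px,float)); d=np.c_[p,np.ones(len(p))]@np.linalg.inv(K).T@R
    c=-R.T@t; return (c+d*((z-c[2])/d[:,2])[:,None])[:,:2]
E
python3 - <<'E'
from h import *
f=np.load("top0.npz"); im=f["img"]; print(f["K"])
hsv=cv2.cvtColor(im,cv2.COLOR_RGB2HSV)
m=cv2.inRange(hsv,(8,70,60),(25,255,255)); m[:150]=0;m[260:]=0;m[:,:230]=0;m[:,400:]=0
m=cv2.morphologyEx(m,cv2.MORPH_CLOSE,np.ones((9,9)))
for c in cv2.findContours(m,0,2)[0]:
    if cv2.contourArea(c)>200:
        h=cv2.convexHull(c); print(cv2.boundingRect(c)); a=cv2.approxPolyDP(h,2.5,True)[:,0]; print(np.c_[a,cast(f,a,.06).round(3),cast(f,a,0).round(3)])
        q=cv2.boxPoints(cv2.minAreaRect(c)); print(q.round(1).tolist(),cast(f,q,.06).round(3).tolist())
cr=im[110:250,180:450]; cv2.imwrite("pics/crop.png",cv2.resize(cr,None,fx=2.9,fy=2.9,interpolation=cv2.INTER_CUBIC)[:,:,::-1])
E
```

```text
[[454.22319018   0.         276.83660889]
 [  0.         454.22319018 208.40017345]
 [  0.           0.           1.        ]]
(249, 206, 33, 33)
[[ 2.57e+02  2.06e+02  5.07e-01  3.20e-02  5.09e-01  3.30e-02]
 [ 2.81e+02  2.13e+02  4.91e-01 -2.60e-02  4.92e-01 -2.70e-02]
 [ 2.74e+02  2.38e+02  4.31e-01 -1.00e-02  4.29e-01 -1.10e-02]
 [ 2.49e+02  2.31e+02  4.47e-01  5.00e-02  4.46e-01  5.30e-02]]
[[247.8000030517578, 231.1999969482422], [255.1999969482422, 205.3000030517578], [281.8999938964844, 213.0], [274.5, 238.8000030517578]] [[0.446, 0.053], [0.509, 0.036], [0.491, -0.028], [0.429, -0.011]]
(308, 194, 60, 37)
[[ 3.66e+02  1.94e+02  5.40e-01 -2.29e-01  5.44e-01 -2.42e-01]
 [ 3.66e+02  2.30e+02  4.54e-01 -2.30e-01  4.53e-01 -2.43e-01]
 [ 3.08e+02  2.29e+02  4.54e-01 -9.10e-02  4.53e-01 -9.60e-02]
 [ 3.10e+02  1.94e+02  5.38e-01 -9.50e-02  5.42e-01 -1.00e-01]]
[[308.0, 194.0], [367.0, 194.0], [367.0, 230.0], [308.0, 230.0]] [[0.538, -0.09], [0.54, -0.232], [0.454, -0.233], [0.451, -0.091]]
```

View pics/crop.png

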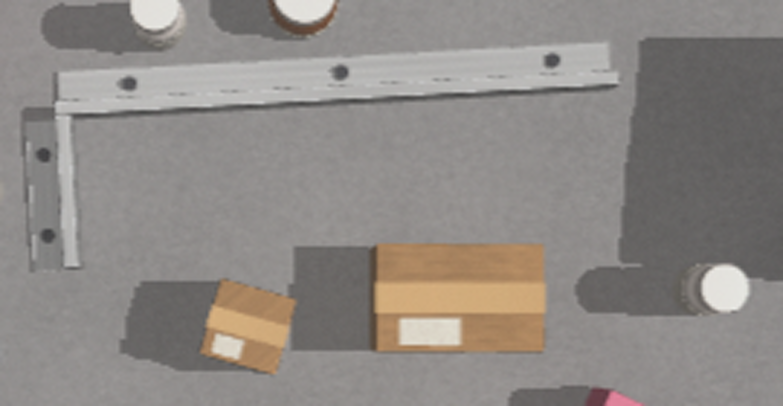

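Run:
```python
from h import *
f=np.load("top0.npz"); g=cv2.cvtColor(f["img"],cv2.COLOR_RGB2GRAY).astype(float)
# inner top edges: strongest bright->dark step, subpixel by parabola
def edge(p):
    d=np.diff(p); k=int(np.argmin(d)); k=min(max(k,1),len(d)-2); a,b,c=d[k-1:k+2]; return k+.5+.5*(a-c)/(a-2*b+c)
L=[(u,138+edge(g[138:154,u]-0)) if 0 else (u,(y0:=int(149-.0604*(u-205))-6)+edge(g[y0:y0+12,u])) for u in range(212,388,4)]
S=[(198+edge(g[v,198:214]),v) for v in range(156,198,3)]
fit=lambda P:cv2.fitLine(P.astype(np.float32),cv2.DIST_HUBER,0,.01,.01).ravel()
l=fit(cast(f,L,.03)); s=fit(cast(f,S,.03)); print(np.round(L[::8],1).tolist(),np.round(S[::4],1).tolist()); print(l,s)
A=np.c_[l[:2],-s[:2]]; t=np.linalg.solve(A,s[2:]-l[2:]); O=l[2:]+t[0]*l[:2]
th=np.arctan2(abs(l[0]),abs(l[1]))*np.sign(-l[0]*l[1]); th2=np.arctan2(s[1],s[0]); print("corner",O,np.degrees(th),np.degrees(th2))
R=np.array([[np.cos(th),-np.sin(th)],[np.sin(th),np.cos(th)]])
np.savez("guide.npz",O=O,R=R)
q=np.array([[375,243],[545,244],[545,352],[375,352]])/2.9+[180,110]
w=cast(f,q,.06); print("carton",w.round(3).tolist(),"guide",((w-O)@R).round(3).tolist(),((w-O)@R).mean(0))
for n,p,z in (("cube",[265,222],.065),("bc",[429.7,209],.075),("tcp",None,0)):
    w=cast(f,[p],z) if p else np.array([[.2475,.6005]]); print(n,w,(w-O)@R)
```

```text
[[212.0, 148.5], [244.0, 146.5], [276.0, 144.6], [308.0, 143.4], [340.0, 141.5], [372.0, 139.5]] [[203.8, 156.0], [204.8, 168.0], [205.3, 180.0], [205.6, 192.0]]
[ 0.07380404 -0.9972728   0.6562078   0.03552595] [0.9971374  0.07561027 0.58762324 0.16231613]
corner [0.6464942  0.16678016] 4.232508 4.3362875
carton [[0.538, -0.093], [0.54, -0.234], [0.45, -0.235], [0.448, -0.094]] guide [[-0.127, -0.251], [-0.136, -0.392], [-0.225, -0.386], [-0.217, -0.245]] [-0.1763407  -0.31865531]
cube [[0.46903391 0.0122988 ]] [[-0.18837768 -0.14096276]]
bc [[ 0.50589641 -0.37862009]] [[-0.1804671  -0.53353614]]
tcp [[0.2475 0.6005]] [[-0.36589579  0.46198438]]
```

Request:
send_rows(delta_pos=[[0,0,0],[0,0,0],[0,0,0],[-1,0,0],[-1,0,0],[-1,0,0],[-1,0,0],[0,-1,0],[0,-1,0],[0,-1,0],[0,-1,0],[0,-1,0]], twist=[[0,0,-0.0247],[0,0,-0.0247],[0,0,-0.0247],[0,0,0],[0,0,0],[0,0,0],[0,0,0],[0,0,0],[0,0,0],[0,0,0],[0,0,0],[0,0,0]], jaw=[0.6,0.6,0.6,0.6,0.6,0.6,0.6,0.6,0.6,0.6,0.6,0.6])

```text
time: 1.6
tcp_pos: [0.4656, 0.3647, 0.2007]
tool_rot: [-180.0, -0.0, -175.7]
wrist_force: [1.1, -0.0, 0.1]
grip_width: 0.0513
grip_force: 0.0
```

Request:
send_rows(delta_pos=[[0,-1,0],[0,-1,0],[0,-1,0],[0,-1,0],[0,-1,0],[0,-1,0],[0,-1,0],[0,-1,0],[0,-1,0],[0,-1,0],[0,0,0]], twist=[[0,0,0],[0,0,0],[0,0,0],[0,0,0],[0,0,0],[0,0,0],[0,0,0],[0,0,0],[0,0,0],[0,0,0],[0,0,0]], jaw=[0.6,0.6,0.6,0.6,0.6,0.6,0.6,0.6,0.6,0.6,0.6])

```text
time: 2.98
tcp_pos: [0.5024, -0.1366, 0.2009]
tool_rot: [-179.9, -0.0, -176.1]
wrist_force: [0.0, 0.7, 0.4]
grip_width: 0.051
grip_force: 0.0
```

```bash
cat >> h.py <<'E'
def where():
    from plant import r
    G=np.load("guide.npz"); s=r.state(); p=np.array(s["tcp_pos"])
    print("t",s["time"],"guide xy",((p[:2]-G["O"])@G["R"]).round(4),"z",p[2].round(4),"rot",np.round(s["tool_rot"],2),"F",np.round(s["wrist_force"],1),"w",s["grip_width"],"q",np.round(s["joint_pos"]))
E
python3 -c "from h import *; where()"
```

```text
t 2.975 guide xy [-0.1661 -0.2919] z 0.2009 rot [-1.7990e+02 -3.0000e-02 -1.7615e+02] F [0.  0.7 0.4] w 0.05096749748483233 q [  0.  14.  13. 111.  -4.  56. 109.]
```

Request:
send_rows(delta_pos=[[0.94,-0.2,0],[0.94,-0.2,0],[0,0,0],[0,0,1],[0,0,1],[0,0,1],[0,0,0.6],[0,0,0.2],[0,0,0]], twist=[[0,0,0],[0,0,0],[0,0,0],[0,0,0],[0,0,0],[0,0,0],[0,0,0],[0,0,0],[0,0,0]], jaw=[0.6,0.6,0.6,0.6,0.6,0.6,0.6,0.6,0.6])

```text
time: 4.1
tcp_pos: [0.4113, -0.1585, 0.011]
tool_rot: [180.0, -0.0, -175.7]
wrist_force: [0.5, -0.1, -0.4]
grip_width: 0.0511
grip_force: 0.0
```

```bash
python3 -c "
from h import *; where()
from plant import grab_frame
cv2.imwrite('pics/top1.png',grab_frame('top')['img'][90:300,170:450,::-1].repeat(2,0).repeat(2,1))"
```

```text
t 4.1 guide xy [-0.2585 -0.307 ] z 0.011 rot [ 1.7998e+02 -2.0000e-02 -1.7567e+02] F [ 0.5 -0.1 -0.4] w 0.051120449531809393 q [  7.  26.  11. 128. -10.  27. 121.]
```

View pics/top1.png

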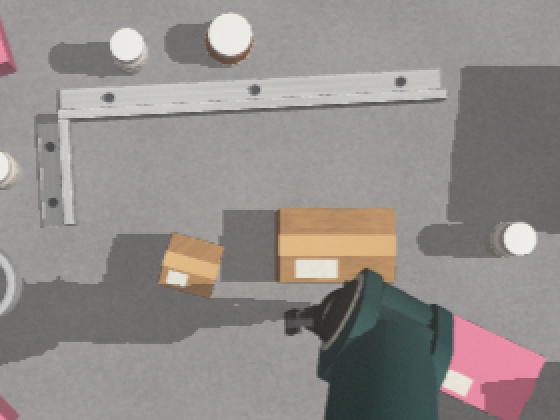

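Request:
send_rows(delta_pos=[[-0.2,-0.2,0],[-0.2,0,0],[-0.2,0,0],[-0.2,0,0],[-0.2,0,0],[-0.2,0,0],[-0.2,0,0],[-0.2,0,0],[-0.2,0,0],[-0.2,0,0],[-0.2,0,0],[-0.2,0,0]], twist=[[0,0,0],[0,0,0],[0,0,0],[0,0,0],[0,0,0],[0,0,0],[0,0,0],[0,0,0],[0,0,0],[0,0,0],[0,0,0],[0,0,0]], jaw=[0.6,0.6,0.6,0.6,0.6,0.6,0.6,0.6,0.6,0.6,0.6,0.6])

```text
time: 5.65
tcp_pos: [0.5319, -0.1599, 0.011]
tool_rot: [-180.0, 0.0, -175.7]
wrist_force: [-2.4, 0.3, -1.2]
grip_width: 0.0517
grip_force: 1.0
```

Request:
send_rows(delta_pos=[[-0.14,0,0],[-0.12,0,0],[-0.1,0,0],[-0.1,0,0],[-0.06,0,0],[-0.04,0,0]], twist=[[0,0,0],[0,0,0],[0,0,0],[0,0,0],[0,0,0],[0,0,0]], jaw=[0.6,0.6,0.6,0.6,0.6,0.6])

```text
time: 6.4
tcp_pos: [0.5592, -0.1578, 0.0111]
tool_rot: [180.0, -0.0, -175.7]
wrist_force: [-3.0, 0.3, -0.7]
grip_width: 0.0514
grip_force: 1.2
```

```bash
python3 -c "from h import *; where()"
```

```text
t 6.4 guide xy [-0.111  -0.3173] z 0.0111 rot [ 1.8000e+02 -1.0000e-02 -1.7572e+02] F [-3.   0.3 -0.7] w 0.05143153212373979 q [  4.  35.  11. 109. -11.  37. 116.]
```

Request:
send_rows(delta_pos=[[-0.04,0,0],[-0.04,0,0],[-0.04,0,0],[-0.04,0,0],[0,0,0]], twist=[[0,0,0],[0,0,0],[0,0,0],[0,0,0],[0,0,0]], jaw=[0.6,0.6,0.6,0.6,0.6])

```text
time: 7.02
tcp_pos: [0.5677, -0.1572, 0.0112]
tool_rot: [-180.0, 0.0, -175.7]
wrist_force: [-0.8, 0.0, -1.2]
grip_width: 0.0515
grip_force: 0.5
```

Request:
send_rows(delta_pos=[[-0.04,0,0],[0,0,0]], twist=[[0,0,0],[0,0,0]], jaw=[0.6,0.6])

```text
time: 7.28
tcp_pos: [0.5694, -0.1572, 0.0111]
tool_rot: [-180.0, 0.0, -175.7]
wrist_force: [-2.0, -0.6, 0.0]
grip_width: 0.0512
grip_force: 0.9
```

Request:
send_rows(delta_pos=[[-0.03,0,0],[-0.03,0,0]], twist=[[0,0,0],[0,0,0]], jaw=[0.6,0.6])

```text
time: 7.52
tcp_pos: [0.5695, -0.1571, 0.011]
tool_rot: [179.9, -0.3, -175.7]
wrist_force: [-11.0, 0.0, 8.3]
grip_width: 0.0513
grip_force: 5.6
```

```bash
python3 -c "
from h import *; where()
from plant import grab_frame
f=grab_frame('scene');np.savez('sc1.npz',**f)
cv2.imwrite('pics/sc1.png',cv2.resize(f['img'][150:290,130:370,::-1],None,fx=3.3,fy=3.3,interpolation=2))"
```

```text
t 7.525 guide xy [-0.1007 -0.3173] z 0.011 rot [ 179.93   -0.29 -175.75] F [-11.    0.    8.3] w 0.051257825280714146 q [  3.  36.  12. 107. -11.  38. 116.]
```

View pics/sc1.png

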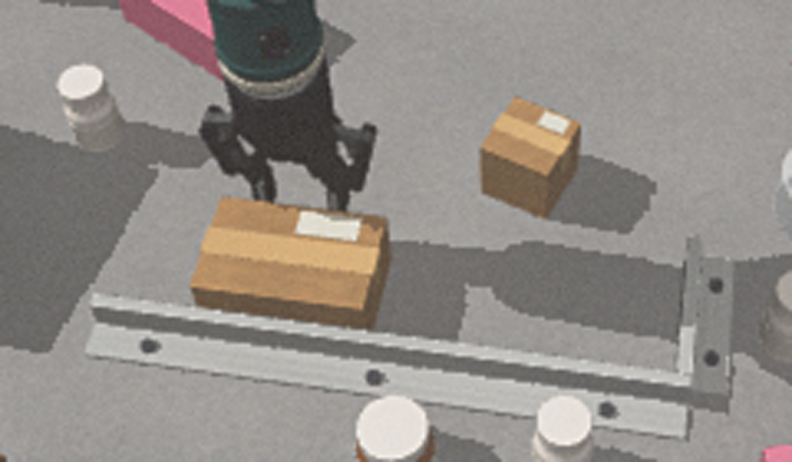

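Request:
send_rows(delta_pos=[[0.4,0,0],[0.4,0,0],[0,0,-0.8],[0,0,-0.8],[0,0,-0.8],[0,-0.7,0],[0,-0.7,0],[0,-0.76,0],[-0.7,0,0],[-0.7,0,0],[-0.5,0,0],[0,0,0]], twist=[[0,0,0],[0,0,0],[0,0,0],[0,0,0],[0,0,0],[0,0,0],[0,0,0],[0,0,0],[0,0,0],[0,0,0],[0,0,0],[0,0,0]], jaw=[0.6,0.6,0.6,0.6,0.4,0.4,0.4,0.4,0.4,0.4,0.4,0.4])

```text
time: 9.07
tcp_pos: [0.6374, -0.2594, 0.131]
tool_rot: [-180.0, 0.1, -175.6]
wrist_force: [-0.5, -0.2, 0.9]
grip_width: 0.0341
grip_force: 0.0
```

Request:
send_rows(delta_pos=[[0,0,0],[0,0,0],[0,0,0],[0,0,0],[0,0,0],[0,0,0],[0,0,0],[0,0,0],[0,0,0],[0,0,0]], twist=[[0,0,0.0278],[0,0,0.0278],[0,0,0.0278],[0,0,0.0278],[0,0,0.0278],[0,0,0.0278],[0,0,0.0278],[0,0,0.0278],[0,0,0.0276],[0,0,0]], jaw=[0.4,0.4,0.4,0.4,0.4,0.4,0.4,0.4,0.4,0.4])

```text
time: 10.32
tcp_pos: [0.6345, -0.2607, 0.1313]
tool_rot: [180.0, 0.0, 94.4]
wrist_force: [1.2, -0.4, 0.7]
grip_width: 0.034
grip_force: 0.0
```

Run:
```python
from h import *; where()
from plant import grab_frame
f=grab_frame('top');np.savez('top2.npz',**f)
cv2.imwrite('pics/top2.png',cv2.resize(f['img'][110:250,180:450,::-1],None,fx=2.9,fy=2.9,interpolation=2))
```

```text
t 10.325 guide xy [-0.0435 -0.4254] z 0.1313 rot [1.7999e+02 3.0000e-02 9.4350e+01] F [ 1.2 -0.4  0.7] w 0.033999785386619845 q [ -5.  38.  37.  91. -25.  59.  44.]
```

View pics/top2.png

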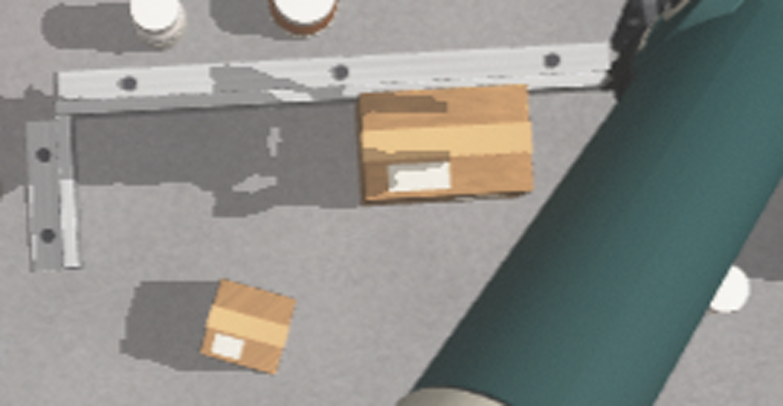

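Request:
send_rows(delta_pos=[[0,-0.1,0.8],[0,0,0.8],[0,0,0.5],[0,0,0.26],[0,0,0],[0.2,0,0],[0.2,0,0],[0.2,0,0],[0.2,0,0],[0.2,0,0],[0.2,0,0],[0.2,0,0]], twist=[[0,0,0],[0,0,0],[0,0,0],[0,0,0],[0,0,0],[0,0,0],[0,0,0],[0,0,0],[0,0,0],[0,0,0],[0,0,0],[0,0,0]], jaw=[0.4,0.4,0.4,0.4,0.4,0.4,0.4,0.4,0.4,0.4,0.4,0.4])

```text
time: 11.88
tcp_pos: [0.6252, -0.1915, 0.0137]
tool_rot: [179.9, 0.1, 94.2]
wrist_force: [0.6, -5.1, 3.8]
grip_width: 0.0344
grip_force: 2.3
```

```bash
python3 -c "from h import *; where()"
```

```text
t 11.875 guide xy [-0.0477 -0.3557] z 0.0137 rot [1.7993e+02 8.0000e-02 9.4250e+01] F [ 0.6 -5.1  3.8] w 0.03439119744362604 q [ -9.  44.  32.  99. -31.  46.  43.]
```

Request:
send_rows(delta_pos=[[0.2,0,0],[0.2,0,0],[0.2,0,0],[0.2,0,0],[0.2,0,0],[0.2,0,0],[0.2,0,0],[0.2,0,0],[0.2,0,0],[0.2,0,0]], twist=[[0,0,0],[0,0,0],[0,0,0],[0,0,0],[0,0,0],[0,0,0],[0,0,0],[0,0,0],[0,0,0],[0,0,0]], jaw=[0.4,0.4,0.4,0.4,0.4,0.4,0.4,0.4,0.4,0.4])

```text
time: 13.12
tcp_pos: [0.6172, -0.0907, 0.0131]
tool_rot: [-180.0, -0.0, 94.3]
wrist_force: [1.1, -4.3, 4.0]
grip_width: 0.0343
grip_force: 2.3
```

Request:
send_rows(delta_pos=[[0.2,0,0],[0.2,0,0],[0.2,0,0],[0.2,0,0],[0.2,0,0],[0.2,0,0],[0.2,0,0],[0.16,0,0],[0.12,0,0],[0.08,0,0]], twist=[[0,0,0],[0,0,0],[0,0,0],[0,0,0],[0,0,0],[0,0,0],[0,0,0],[0,0,0],[0,0,0],[0,0,0]], jaw=[0.4,0.4,0.4,0.4,0.4,0.4,0.4,0.4,0.4,0.4])

```text
time: 14.38
tcp_pos: [0.6106, -0.0031, 0.013]
tool_rot: [-180.0, -0.0, 94.3]
wrist_force: [1.2, -4.1, 2.8]
grip_width: 0.034
grip_force: 2.0
```

Run:
```python
from h import *; where()
from plant import grab_frame
f=grab_frame('scene');np.savez('sc2.npz',**f)
cv2.imwrite('pics/sc2.png',cv2.resize(f['img'][150:300,210:410,::-1],None,fx=3.9,fy=3.9,interpolation=2))
```

```text
t 14.375 guide xy [-0.0483 -0.1668] z 0.013 rot [-1.7998e+02 -1.0000e-02  9.4300e+01] F [ 1.2 -4.1  2.8] w 0.03404490400136257 q [-27.  41.  33. 106. -31.  43.  27.]
```

View pics/sc2.png

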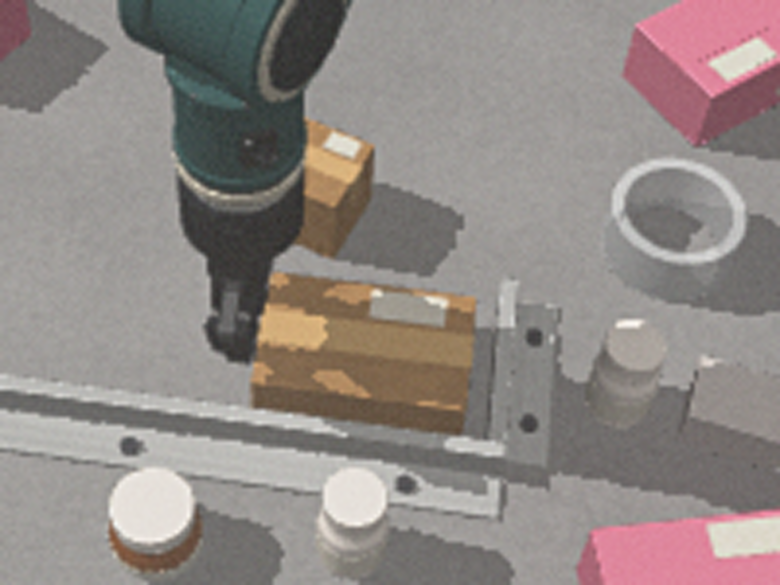

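The carton is along the long rail, with about 15 mm still to go to the short rail.

Request:
send_rows(delta_pos=[[0.08,0,0],[0.08,0,0],[0.06,0,0],[0.04,0,0],[0.04,0,0]], twist=[[0,0,0],[0,0,0],[0,0,0],[0,0,0],[0,0,0]], jaw=[0.4,0.4,0.4,0.4,0.4])

```text
time: 15.05
tcp_pos: [0.6094, 0.0117, 0.0129]
tool_rot: [-180.0, -0.0, 94.3]
wrist_force: [0.8, -2.4, 1.0]
grip_width: 0.0341
grip_force: 1.3
```

Request:
send_rows(delta_pos=[[0.03,0,0],[0.03,0,0]], twist=[[0,0,0],[0,0,0]], jaw=[0.4,0.4])

```text
time: 15.3
tcp_pos: [0.6092, 0.014, 0.0129]
tool_rot: [-180.0, 0.0, 94.3]
wrist_force: [-0.1, -5.7, 0.0]
grip_width: 0.0339
grip_force: 2.6
```

Request:
send_rows(delta_pos=[[0.03,0,0],[0.03,0,0]], twist=[[0,0,0],[0,0,0]], jaw=[0.4,0.4])

```text
time: 15.55
tcp_pos: [0.6092, 0.0139, 0.0131]
tool_rot: [180.0, 0.2, 94.2]
wrist_force: [0.1, -10.2, -0.6]
grip_width: 0.0344
grip_force: 5.2
```

```bash
python3 -c "from h import *; where()"
```

```text
t 15.55 guide xy [-0.0485 -0.1497] z 0.0131 rot [179.99   0.24  94.19] F [  0.1 -10.2  -0.6] w 0.03438434582179258 q [-29.  41.  33. 106. -31.  43.  25.]
```

Request:
send_rows(delta_pos=[[-0.1,0,0],[-0.4,0,0],[-0.6,0,0],[0,0,-0.8],[0,0,-0.8],[0,0,-0.8],[0,0,-0.6],[-0.9,0,0],[-0.9,0,0],[-0.9,0,0],[-0.9,0,0],[0,0,0]], twist=[[0,0,0],[0,0,0],[0,0,0],[0,0,0],[0,0,0],[0,0,0],[0,0,0],[0,0,0],[0,0,0],[0,0,0],[0,0,0],[0,0,0]], jaw=[0.4,0.4,0.4,0.4,0.4,0.4,0.4,0.4,0.4,0.4,0.4,0.4])

```text
time: 17.05
tcp_pos: [0.6252, -0.2232, 0.1635]
tool_rot: [180.0, 0.1, 93.8]
wrist_force: [-0.5, -0.4, 0.4]
grip_width: 0.0343
grip_force: 0.0
```

Run:
```python
from h import *; where()
from plant import grab_frame
a=grab_frame('top');b=grab_frame('scene')
s=lambda i:cv2.resize(i[:,:,::-1],(390,390*i.shape[0]//i.shape[1]),interpolation=2)
A=cv2.resize(a['img'][120:230,185:325,::-1],(400,314),interpolation=2);B=cv2.resize(b['img'][170:300,240:400,::-1],(390,317),interpolation=2)[:314]
cv2.imwrite('pics/fin.png',np.hstack([A,B]))
np.savez('top3.npz',**a)
```

```text
t 17.05 guide xy [-0.05   -0.3874] z 0.1635 rot [1.800e+02 1.400e-01 9.385e+01] F [-0.5 -0.4  0.4] w 0.034275098196439494 q [-11.  35.  40.  94. -25.  61.  40.]
```

View pics/fin.png

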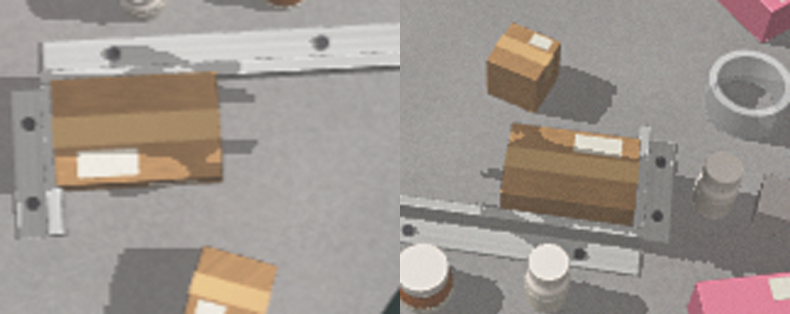

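Run:
```python
from h import *
G=np.load("guide.npz"); f=np.load("top3.npz"); im=f["img"]
hsv=cv2.cvtColor(im,cv2.COLOR_RGB2HSV)
m=cv2.inRange(hsv,(8,60,30),(25,255,255)); m[:143]=0;m[192:]=0;m[:,:196]=0;m[:,275:]=0
m=cv2.morphologyEx(m,cv2.MORPH_CLOSE,np.ones((13,13)))
c=max(cv2.findContours(m,0,2)[0],key=cv2.contourArea); h=cv2.approxPolyDP(cv2.convexHull(c),2.5,True)[:,0]; print(h.tolist())
def fitside(P,z):
    w=(cast(f,P,z)-G["O"])@G["R"]; return w
ys,xs=np.nonzero(m)
bot=[(u,ys[xs==u].max()+.5) for u in range(208,260)]; rt=[(xs[ys==v].max()+.5,v) for v in range(150,180)]; top=[(u,ys[xs==u].min()-.5) for u in range(208,260)]
for n,P,ax in (("-x side",bot,0),("+x side",top,0),("-y end",rt,1)):
    w=fitside(P,.06); k=np.polyfit(w[:,1-ax],w[:,ax],1); print(n,np.median(w[:,ax]).round(4),"slope",k[0].round(3))
```

```text
[[260, 145], [262, 183], [205, 184], [203, 148]]
-x side -0.0946 slope -0.005
+x side -0.0021 slope -0.002
-y end -0.1405 slope 0.02
```

```bash
python3 -c "
from plant import close_job
print(close_job())"
```

```text
the job is handed in; nothing more can be done
None
```

I pushed the carton into the guide's inside corner and handed the job in at about 17 s. The last top-view measurement puts it within about 2 mm of the long rail and squared to within about 0.02 rad, and it stopped firmly against the short rail. The fingers are clear, and no bystander appeared moved in the final pictures (bottle_c and the jar were not fully in view). The hand-in gave no verdict.

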